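Roll the silver canister under the inspection microscope

ROBOT

A 6-joint arm with a two-finger parallel gripper is mounted at the origin on the work surface. World frame = base frame: x ahead of the robot, y to its left, z up, the work surface at z = 0. Lengths are in m, angles in rad, forces in N, time in s.
With the tool pointing down it reaches from about 0.375 to 0.925 m from the base axis. Payload 5.7 kg.
Tool frame: the origin (TCP) lies on the centre line of the jaws, within the pads' length; the fingertips stand 11 mm ahead of it and the grasp point (between the pads) lies 8 mm behind it (manip.nose_length is the distance from the TCP to the fingertips, in m); z points along the fingers, y is the line along which they close (so a half turn about z gives the same grasp; the last joint's range is limited). The gripper opens to 85 mm and grips with 20 to 120 N. Pads are 22 mm wide; open, the fingers measure 114 mm over their backs; the gripper's body (76 mm by 85 mm) begins 54 mm behind the grasp point. The pads swing forward as they close: fully open they stand 13 mm farther back than shut.
Start: joints at [-0.115, 0.359, 1.51, -0, 1.272, -0.115], TCP at [0.6, -0, 0.242] pointing down, gripper open.
Joint ranges: [-2.97, 2.97], [-1.01, 2.36], [0.21, 2.38], [-0.96, 4.11], [0.2, 2.71], [-2.98, 2.98]. Speed limits (rad/s): [2.39, 2.39, 3.14, 3.14, 3.14, 3.14].

INTERFACE

Orientations are given as a rotation vector (axis times angle).
In Python, from plant import manip gives the robot as it stands.
- The arm moves only by the tool move_arm, never from a script. Its argument "series" is a list of rows, each a list of 5 numbers: the gripper command: -1 is shut, 1 is fully open, values between are in proportion, then the shift along the tool's x, y, z in cm, then the turn about the tool's z in rad. In form: [[hand, dx, dy, dz, yaw], ...]. A call has exactly 5 rows; each row shifts and turns the commanded pose from where the row before left it, along the tool's axes as they then stand; what a row does not reach is not made up. A row lasts 1/12 s, in which the tool goes at most 41.7 mm and 7.16 degrees, less where a joint would pass 70% of its speed; a pose out of reach is approached as far as the arm can. A call with a gripper value outside its range is refused whole. The fingers move at their own pace and stop on an object; the grip force is fixed at half the most. Time passes only in rows, so rows that do not move let the fingers close, or fill a call up. It gives the time, the measured TCP pose, the force, the opening and the grip force at its end, in the units of the state.
- manip.get_obs(): the state, without advancing time (a new reading comes with each control period).
- manip.capture(name): name is "scene" or "side" or "wrist"; returns a dict with "image" (480x640x3 uint8, red, green, blue), "range_z" (480x640 float32, m along the optical axis (not along the pixel's ray), 0 where there is no reading), "camera_matrix" (3x3 intrinsics, pixels), "D" ([k1, k2, p1, p2, k3] as OpenCV has them; the pictures are not rectified), "origin" and "rotation" of the camera in the world. Camera axes: x right, y down, z forward; pixel columns grow to the right and rows downward; lengths in m; the calibration is good to about 2 mm. A picture is of the moment at which its call begins.
- manip.finish_job(): hands the job in; it is judged then, once.
Trained networks look in a picture, given as the dict that the camera call returned (one of the last four; its "shot" number tells which), for a name from the list of things; names that differ only in an ending like _2 or _b are one class to them, and where a whole thing is asked for, a point or a joint stands for the part that bears it (a point fixed in the world has none). Each returns a list of dicts, best first, with "p" (0 to 1); they miss things now and then, are a little off and sometimes report something else, mostly with a low value. They report only what shows in the picture. A call takes as long as a camera call. They do not tell look-alikes from the thing itself.
- manip.find_in(thing, picture): "centre" ([x, y, z] in m, in world coordinates, good to about 4 mm: the middle of the surface that is visible of it).
- manip.landmark_of(thing, picture): "centre" ([x, y, z] in m, in world coordinates, good to about 4 mm: a listed point, or the origin of a listed thing).
The state is a dict: "t": time; "q": joint angles; "joint_vel": joint speeds; "joint_torque": joint torques, N m; "tcp_pos": TCP position; "eef_rot": TCP orientation; "force": force on the tool from outside, world axes, zero at the start; "torque": the same for the moment, N m; "width": opening from 0.0 (shut) to 1.0 (fully open); "grasp_force": force on a finger pad.
Only numpy, scipy, OpenCV 4.12 (cv2) and the standard library are available. Lean on these libraries where they do the work, as an engineer would, in place of code of your own. Each camera call takes 0.05 s, during which the arm holds its last target. There are 200 camera calls.

TASK

Put the one thing that lies in the silver canister's way into the grey tray. Then, with the fingertips, gently roll the canister along the counter, between the die caddy and the pocket scale and in under the microscope, and stop it lying square along the mat's long line with its engraved band at the crossing of the lines. Never grip or lift the canister, do not bump the microscope, and leave everything else where it is.

Things in the scene. Friction and masses are not known exactly. Their poses are not given: they have to be found in the camera images.
- canister_center (a point): Centre of the silver cigar canister: plain closed cylinder, diameter 46 mm, length 122 mm, lying on the counter (centre 23 mm up), engraved band 14 mm wide round its middle. x: along its axis; y and z turn with it (z up at the start). Let go at 30 mm/s it rolls on only a few mm. Starts 270 to 320 mm from the mark on its -y side, up to 20 mm to either side, turned up to 0.28 rad.
- canister: The canister, about 0.3 kg; its origin lies on its wall, so take canister_center for its position. Pushed from behind below mid-height, with open fingers that lean back (tips ahead), it rolls straight ahead, square to its axis, and does not swerve even if pushed off-centre. To turn it first: straddle its middle with the fingers open a little wider than it, no grip, and twist.
- mark (a point): The mark: crossing of the two white lines on the thin black mat under the microscope, at counter height. x: along the long line (170 mm), along which the canister is to lie; y: along the short line (90 mm), the way the canister is to roll (towards +y). The microscope's ring light hangs straight above.
- microscope: Fixed boom microscope, origin and axes as the mark. Ring light: diameter 60 mm, underside 78, top 96 mm above the counter; barrel of diameter 34 mm on it up to 211 mm (222 with its cap), in a 46 mm square clamp; boom 16 mm thick, 172 mm up, along +x from the barrel to a post at x = 255 mm, 265 mm tall; base x 200 to 330, y -65 to 65 mm, 22 mm high.
- stopwatch_center (a point): Centre (half-way up, 7.5 mm) of a chrome stopwatch lying flat: disc of diameter 54 mm, 15 mm thick, 0.09 kg, with a crown out to 40 mm from the centre along its +x. One of stopwatch, loupe and weight lies in the canister's way, 100 to 150 mm before the mark (-y side), within 15 mm of the mark's y axis; the other two lie elsewhere and stay there.
- loupe_center (a point): Centre of a black eye loupe standing on its cup: foot 36 mm in diameter and 9 mm high, above it a cylinder 29 mm in diameter up to 32 mm, 0.03 kg. This point is half-way up (16 mm).
- weight_center (a point): Centre of a steel check weight standing upright: body 30 mm in diameter and 30 mm high, neck, and knob 20 mm in diameter up to 45 mm, 0.18 kg. This point is half-way up (22.5 mm).
- tray_in (a point): Centre of the inner floor of the grey parts tray, 4 mm above the counter; fixed, 150 mm (its x) by 110 mm (its y) outside, walls 4 mm thick and 22 mm high, empty. It stands on the far (+y) side of the microscope.
- caddy: Red die caddy with white nylon dies, fixed, 90 mm (its x) by 105 mm (its y), 36 mm high with the dies; origin under its centre. It stands on the -x (robot) side of the canister's lane.
- scale: Black pocket scale with a steel pan, loose, 120 mm (its x) by 78 mm (its y), 19 mm high; origin under its centre. It lies on the +x side of the lane, opposite the caddy: the gap between the two is about 165 to 175 mm.
- stopwatch: The stopwatch; origin under its centre.
- loupe: The loupe; origin under its centre.
- weight: The check weight; origin under its centre.
- watch: Open steel wristwatch head, 37 mm in diameter, 8 mm thick, on the lower die of the case press at the left (the press, about 220 mm high with its lever to 280 mm, stands round it: base 150 by 95 mm). Leave alone.
- caseback: Loose brass case-back, 36 mm in diameter, 5 mm thick, lying in front of the press. Leave alone.
- screwdriver: Small black screwdriver, 130 mm long, lying at the left. Leave alone.
Mind the look-alikes: they are no part of the job. What is shaped like the stopwatch but pink is not meant. Leave any purple look-alike of the loupe alone.

How it is judged:
By the outcome, as a careful person would: the job done as asked, in the order asked, and still so for the second after the job is handed in, with the robot touching nothing.
It also fails if it takes over 72 s, if anything falls off the work surface, if the arm or the gripper's body presses on something with over 40 N, if the wrist force passes 120 N, or if a joint passes its speed limit or range.

## Working session

There is one attempt and no reset: what is moved stays moved. The work goes in short steps, Python scripts to look and compute and a tool call to move; the robot and the scene stay as the last step left them, time stands still between calls to the robot, and variables do not carry over. Pictures are saved under pics/ and viewed, at most 10 in all, crops included, and the job is handed in when it is done.

Besides the shell and the picture viewer there is one more tool, called after "Call:" as a command line: name --pt "numbers of a row" for each row, then --argument value for the rest. move_arm: Moves the arm, as the interface text tells. Its arguments: {"type":"object","properties":{"series":{"type":"array"}},"required":["series"]}

```bash
mkdir -p pics; ls; cat > h.py <<'E'
from plant import manip
import numpy as np, cv2
def save(c,n): cv2.imwrite('pics/'+n,c['image'][:,:,::-1])
def world(c,u,v,z=None):
    K=c['camera_matrix'];p=cv2.undistortPoints(np.array([[[u,v]]],float),K,np.array(c['D']))[0,0]
    d=np.array(c['rotation'])@np.array([p[0],p[1],1.]);o=np.array(c['origin'])
    if z is None: return o+d*c['range_z'][int(v),int(u)]
    return o+d*(z-o[2])/d[2]
def cloud(c):
    h,w=c['range_z'].shape;vv,uu=np.mgrid[:h,:w]
    p=cv2.undistortPoints(np.stack([uu,vv],-1).reshape(-1,1,2).astype(float),c['camera_matrix'],np.array(c['D']))[:,0]
    r=c['range_z'].reshape(-1,1);P=np.c_[p,np.ones(len(p))]*r
    W=P@np.array(c['rotation']).T+np.array(c['origin']);W[r[:,0]==0]=np.nan
    return W.reshape(h,w,3)
E
python3 - <<'E'
from h import *
print(manip.get_obs())
T=['canister_center','mark','stopwatch_center','loupe_center','weight_center','tray_in','caddy','scale','microscope']
for n in ['scene','side']:
    c=manip.capture(n);save(c,n+'.png');print(n,np.round(c['origin'],3))
    for t in T: print(t,[(np.round(d['centre'],3).tolist(),round(d['p'],2)) for d in manip.landmark_of(t,c)[:3]])
E
```

```text
pics
{'t': 0.0, 'q': array([-1.15085238e-01,  3.59491155e-01,  1.51143706e+00,  1.79879982e-05,
        1.27249428e+00, -1.15133567e-01]), 'joint_vel': array([ 0.00131343,  0.000879  ,  0.00025062, -0.00112637,  0.00067549,
        0.00091266]), 'joint_torque': array([ 1.96551155e-03, -5.27614331e+01, -2.78626120e+01, -6.37880498e-05,
        1.32890840e-02, -2.81424428e-05]), 'tcp_pos': array([5.99341614e-01, 8.35569994e-05, 2.41460048e-01]), 'eef_rot': array([-2.22037185e+00, -2.22046738e+00,  1.76358837e-03]), 'force': array([0.23256299, 0.60115951, 0.87835635]), 'torque': array([ 0.04044101, -0.00480464,  0.03093877]), 'grasp_force': 0.0, 'width': 1.0023512305589652}
scene [1.24  0.149 0.934]
canister_center [([0.555, -0.31, 0.023], 0.59)]
mark [([0.506, 0.003, 0.002], 0.76), ([0.368, 0.028, 0.023], 0.66), ([0.366, 0.023, -0.005], 0.3)]
stopwatch_center [([0.629, 0.194, 0.008], 0.89), ([0.633, 0.089, 0.008], 0.64)]
loupe_center [([0.529, -0.139, 0.016], 0.68), ([0.408, -0.225, 0.02], 0.54)]
weight_center [([0.366, 0.028, 0.023], 0.66)]
tray_in [([0.481, 0.181, 0.002], 0.7), ([0.364, 0.024, -0.003], 0.62)]
caddy [([0.386, -0.086, 0.001], 0.79), ([0.505, 0.001, 0.0], 0.46)]
scale [([0.661, -0.104, -0.001], 0.64)]
microscope [([0.502, 0.003, 0.004], 0.75)]
side [-0.044 -0.496  0.662]
canister_center [([0.552, -0.311, 0.022], 0.91)]
mark [([0.503, 0.006, 0.001], 0.68), ([0.554, -0.315, 0.0], 0.59)]
stopwatch_center [([0.632, 0.19, 0.006], 0.83), ([0.53, -0.138, 0.016], 0.53), ([0.632, 0.089, 0.006], 0.46)]
loupe_center [([0.41, -0.222, 0.017], 0.62)]
weight_center [([0.365, 0.023, 0.022], 0.88), ([0.525, -0.138, 0.015], 0.5)]
tray_in [([0.481, 0.181, 0.004], 0.74)]
caddy [([0.386, -0.085, 0.003], 0.9), ([0.555, -0.314, -0.002], 0.5)]
scale [([0.667, -0.104, 0.0], 0.72)]
microscope [([0.508, 0.006, -0.004], 0.69)]
```

View pics/scene.png

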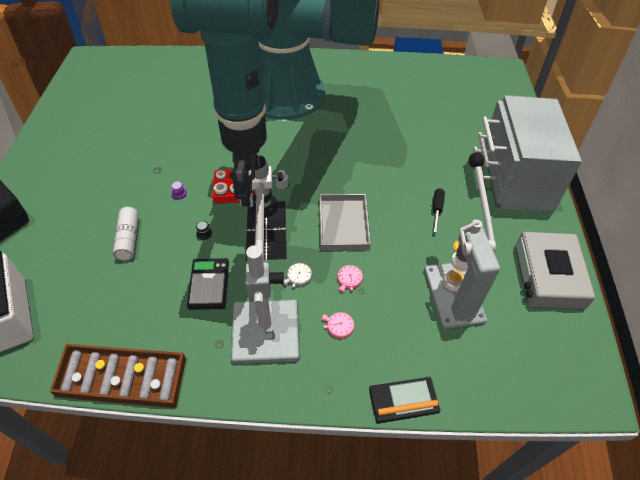

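View pics/side.png

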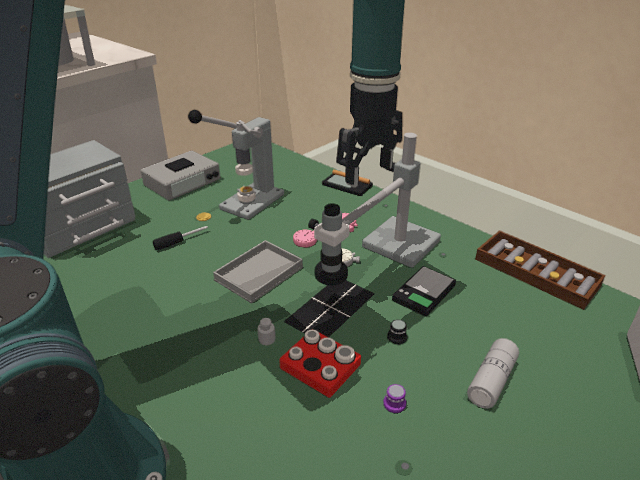

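The black loupe (scene px 203,229) lies in the lane. The purple one (178,189) and the pink stopwatches are decoys. The mat lies around scene px (266,230). Next I'll measure axes.

```bash
python3 - <<'E'
from h import *
for n in ['scene','side']:
    c=manip.capture(n);W=cloud(c);I=c['image'].astype(int);X,Y,Z=W[...,0],W[...,1],W[...,2]
    print(n)
    def box(x0,x1,y0,y1,z0,z1): return (X>x0)&(X<x1)&(Y>y0)&(Y<y1)&(Z>z0)&(Z<z1)
    # canister: top ridge
    m=box(.46,.65,-.40,-.24,.012,.06);P=W[m][:,:2]
    r=cv2.minAreaRect(P.astype(np.float32));e=np.linalg.eigh(np.cov(P.T))[1][:,1]
    print('can',m.sum(),np.round(r,3) if 0 else r,P.mean(0),'ang',np.arctan2(e[1],e[0]),'ztop',np.nanpercentile(Z[m],98))
    t=m&(Z>.041); P=W[t][:,:2]; e=np.linalg.eigh(np.cov(P.T))[1][:,1]; print(' top',t.sum(),P.mean(0),np.arctan2(e[1],e[0]),np.ptp(P@e))
    m=box(.49,.57,-.18,-.10,.026,.045);print('loupe top',m.sum(),np.nanmean(W[m],0))
    # mat: white px on z~0 within mat area
    m=box(.38,.63,-.08,.09,-.006,.008);d=m&(I.sum(-1)<110);w=m&(I.min(-1)>130)
    print('dark',d.sum(),cv2.minAreaRect(W[d][:,:2].astype(np.float32)),'white',w.sum())
    P=W[w][:,:2]; np.save(n+'w.npy',P)
    best=max((np.sum(abs((P-p)@np.array([-np.sin(a),np.cos(a)]))<.002),a,p) for p in P[::3] for a in np.arange(-.6,.6,.02)) if len(P) else None
    if best:
        _,a,p=best;nrm=np.array([-np.sin(a),np.cos(a)]);L=P[abs((P-p)@nrm)<.003]
        vx,vy,x0,y0=cv2.fitLine(L.astype(np.float32),cv2.DIST_L2,0,.01,.01).ravel();u=np.array([vx,vy])*np.sign(vx)
        s=(L-[x0,y0])@u;print(' long line',len(L),np.arctan2(u[1],u[0]),'ends',np.array([x0,y0])+u*s.min(),np.array([x0,y0])+u*s.max())
        O=P[abs((P-[x0,y0])@[-u[1],u[0]])>.006]; so=(O-[x0,y0])@u
        print(' short',len(O),np.median(so),so.std(),np.array([x0,y0])+u*np.median(so))
    for nm,b in [('caddy',(.3,.45,-.17,-.01,.008,.06)),('scale',(.58,.74,-.19,-.03,.008,.03)),('tray',(.36,.6,.1,.27,.012,.03)),('base',(.68,.86,-.08,.1,.015,.03)),('ring',(.44,.57,-.07,.07,.07,.1)),('barrel',(.44,.57,-.07,.07,.1,.23))]:
        m=box(*b);
        if m.sum()>5: print(nm,m.sum(),cv2.minAreaRect(W[m][:,:2].astype(np.float32)))
E
```

```text
Traceback (most recent call last):
  File "h.py", line 13, in cloud
    W=P@np.array(c['rotation']).T+np.array(c['origin']);W[r[:,0]==0]=np.nan
      ~~~~~~~~~~~~~~~~~~~~~~~~~~~^~~~~~~~~~~~~~~~~~~~~~
ValueError: operands could not be broadcast together with shapes (307200,) (3,)
```

```bash
sed -i "s/np.array(c\['rotation'\])/cv2.Rodrigues(np.array(c['rotation'],float))[0]/" h.py
cat > meas.py <<'E'
from h import *
import sys
for n in sys.argv[1:]:
    c=manip.capture(n);W=cloud(c);I=c['image'].astype(int);X,Y,Z=W[...,0],W[...,1],W[...,2]
    print(n,np.round(c['rotation'],3))
    def box(x0,x1,y0,y1,z0,z1): return (X>x0)&(X<x1)&(Y>y0)&(Y<y1)&(Z>z0)&(Z<z1)
    m=box(.46,.65,-.40,-.24,.012,.06)
    if m.sum()>20:
        P=W[m][:,:2];r=cv2.minAreaRect(P.astype(np.float32));print('can',m.sum(),r,'ztop',np.nanpercentile(Z[m],98))
        t=m&(Z>.041); P=W[t][:,:2]; e=np.linalg.eigh(np.cov(P.T))[1][:,1]; print(' top',t.sum(),P.mean(0),np.arctan2(e[1],e[0]),np.ptp(P@e))
    m=box(.49,.57,-.18,-.10,.026,.045);print('loupe top',m.sum(),np.nanmean(W[m],0))
    m=box(.38,.63,-.08,.09,-.006,.008);d=m&(I.sum(-1)<110);w=m&(I.min(-1)>110)
    if d.sum()>5: print('dark',d.sum(),cv2.minAreaRect(W[d][:,:2].astype(np.float32)),'white',w.sum())
    P=W[w][:,:2]
    if len(P)>10:
        _,a,i=max((np.sum(abs((P-P[i])@np.array([-np.sin(a),np.cos(a)]))<.002),a,i) for i in range(0,len(P),3) for a in np.arange(-.6,.6,.02))
        p=P[i];nrm=np.array([-np.sin(a),np.cos(a)]);L=P[abs((P-p)@nrm)<.003]
        vx,vy,x0,y0=cv2.fitLine(L.astype(np.float32),cv2.DIST_L2,0,.01,.01).ravel();u=np.array([vx,vy])*np.sign(vx)
        s=(L-[x0,y0])@u;print(' long line',len(L),np.arctan2(u[1],u[0]),'ends',np.array([x0,y0])+u*s.min(),np.array([x0,y0])+u*s.max())
        O=P[abs((P-[x0,y0])@[-u[1],u[0]])>.006]; so=(O-[x0,y0])@u
        print(' short',len(O),np.median(so),so.std(),np.array([x0,y0])+u*np.median(so))
    for nm,b in [('caddy',(.3,.45,-.17,-.01,.008,.06)),('scale',(.58,.74,-.19,-.03,.008,.03)),('tray',(.36,.6,.1,.27,.012,.03)),('base',(.68,.86,-.08,.1,.015,.03)),('ring',(.44,.57,-.07,.07,.07,.1)),('barrel',(.44,.57,-.07,.07,.1,.23))]:
        m=box(*b);
        if m.sum()>5: print(nm,m.sum(),cv2.minAreaRect(W[m][:,:2].astype(np.float32)))
E
python3 meas.py scene side
```

```text
scene [-1.798 -1.902  0.643]
can 1039 ((0.5537264347076416, -0.30949699878692627), (0.12956474721431732, 0.047339584678411484), 8.644484519958496) ztop 0.04780472433780293
 top 481 [ 0.55624841 -0.30915822] -2.9809780558134333 0.12455151153871347
loupe top 103 [ 0.5314847  -0.13678836  0.03225408]
dark 405 ((0.5057957172393799, 0.0019441060721874237), (0.1698862910270691, 0.08787465840578079), 5.881806373596191) white 104
 long line 58 0.09050479 ends [0.47281217 0.0006229 ] [0.5968223  0.01187716]
 short 39 -0.032191070114947894 0.046020499034572955 [0.50954788 0.00395677]
caddy 651 ((0.3860120177268982, -0.0909169539809227), (0.09784697741270065, 0.09876766800880432), 10.076440811157227)
scale 1814 ((0.6747536659240723, -0.08793160319328308), (0.1401648372411728, 0.10517967492341995), 5.391424179077148)
tray 570 ((0.48189669847488403, 0.1811034381389618), (0.1554783582687378, 0.1103864386677742), 3.5923054218292236)
base 3694 ((0.755922794342041, 0.009638845920562744), (0.1680009514093399, 0.17003324627876282), 5.758591175079346)
ring 260 ((0.5146260261535645, 0.00456758588552475),
[... 781 characters left out ...]
((0.3844989836215973, -0.08816732466220856), (0.09171811491250992, 0.10621725767850876), 6.600508213043213)
scale 1803 ((0.6724438071250916, -0.08836770057678223), (0.14262516796588898, 0.10950467735528946), 4.608950138092041)
tray 969 ((0.48017439246177673, 0.1785474717617035), (0.15256580710411072, 0.11364053934812546), 3.423835039138794)
base 1942 ((0.755165696144104, 0.008557170629501343), (0.16758115589618683, 0.16530729830265045), 6.6760735511779785)
ring 522 ((0.5015611052513123, -0.003718852996826172), (0.04820821061730385, 0.05832194909453392), 41.589195251464844)
barrel 1724 ((0.5249130725860596, 0.014158207923173904), (0.08827716112136841, 0.06971003115177155), 5.6476640701293945)
```

Call:
move_arm --pt "1 -2.8 -1.4 0 0" --pt "1 -2.8 -1.4 0 0" --pt "1 -2.8 -1.4 0 0" --pt "1 -2.8 -1.4 0 0" --pt "1 -2.7 -1.5 0 0"

```text
t: 1.57
tcp_pos: [0.5284, -0.1402, 0.2424]
eef_rot: [2.221, 2.222, 0.0]
force: [0.7, -0.3, 0.1]
width: 1.001
grasp_force: 0.0
```

Call:
move_arm --pt "1 0 0 3 0" --pt "1 0 0 3 0" --pt "1 0 0 2 0" --pt "1 0 0 0 0" --pt "1 0 0 0 0"

```text
t: 1.98
tcp_pos: [0.5283, -0.1388, 0.1617]
eef_rot: [-2.22, -2.22, 0.002]
force: [0.1, -0.7, 0.9]
width: 0.999
grasp_force: 0.0
```

```bash
python3 - <<'E'
from h import *
c=manip.capture('wrist');save(c,'w1.png');o=manip.get_obs();print(o['tcp_pos'],o['eef_rot'],o['t'],np.round(c['origin'],3))
W=cloud(c);X,Y,Z=W[...,0],W[...,1],W[...,2]
m=(X>.49)&(X<.57)&(Y>-.18)&(Y<-.10)&(Z>.028)&(Z<.04);print(m.sum(),np.nanmean(W[m],0),cv2.minEnclosingCircle(W[m][:,:2].astype(np.float32)))
for t in ['loupe_center','canister_center','mark']: print(t,[(np.round(d['centre'],3).tolist(),round(d['p'],2)) for d in manip.landmark_of(t,c)[:3]])
E
```

```text
[ 0.52939582 -0.13912674  0.16288077] [2.22117602e+00 2.22138697e+00 9.11101521e-05] 2.0333 [ 0.529 -0.072  0.293]
1117 [ 0.52840146 -0.13869601  0.03162129] ((0.5284088253974915, -0.1395610123872757), 0.014642598107457161)
loupe_center [([0.531, -0.139, 0.014], 0.64)]
canister_center []
mark []
```

View pics/w1.png

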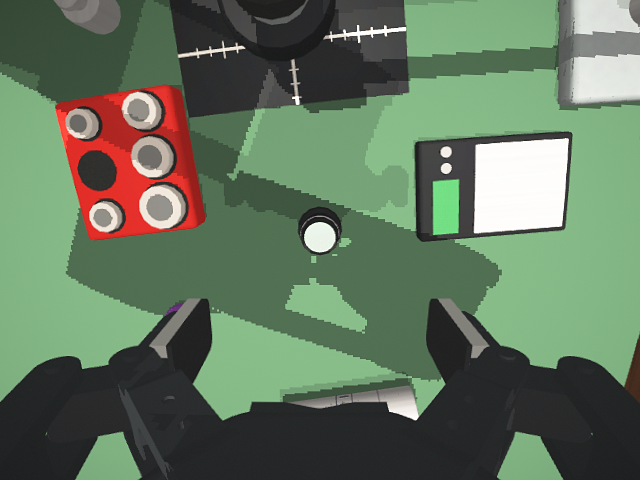

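The wrist view shows the loupe at px (320,233), centred between the fingers, with caddy and scale well clear to either side; the mat lines and crossing area are visible at the top.

```bash
python3 meas.py wrist
```

```text
wrist [ 2.871e+00 -1.000e-03  5.000e-03]
can 1949 ((0.5521562695503235, -0.29148760437965393), (0.12053698301315308, 0.017898140475153923), 2.311652898788452) ztop 0.04200806515560039
 top 77 [ 0.6067744  -0.29311144] 2.8368958041882606 0.016556556400302624
loupe top 1132 [ 0.52844846 -0.13851171  0.03157549]
dark 951 ((0.5180367231369019, -0.005653582513332367), (0.0757184624671936, 0.21087826788425446), 68.38488006591797) white 13822
 long line 1756 0.3194504 ends [ 0.46403608 -0.07980291] [ 0.63037117 -0.02478266]
 short 10557 0.034235608870730946 0.05113525583269492 [ 0.58151212 -0.04094424]
caddy 17167 ((0.3860451281070709, -0.0873265266418457), (0.09071662276983261, 0.10544229298830032), 6.523776531219482)
scale 15519 ((0.6737428307533264, -0.08824890851974487), (0.1420295685529709, 0.10892590880393982), 5.202976226806641)
base 8652 ((0.7332221269607544, -0.028807714581489563), (0.12416303902864456, 0.08378514647483826), 76.20661926269531)
ring 4331 ((0.5068233609199524, -0.015569258481264114), (0.02631649188697338, 0.059097353368997574), 89.57069396972656)
barrel 1101 ((0.5081751346588135, -0.013420062139630318), (0.030501103028655052, 0.009880639612674713), 10.592836380004883)
```

Call:
move_arm --pt "1 0 0 4 0" --pt "1 0 0 4 0" --pt "1 0 0 3 0" --pt "1 0 0 2 0" --pt "1 0 0 1.4 0"

```text
t: 2.65
tcp_pos: [0.5286, -0.1387, 0.0168]
eef_rot: [-2.22, -2.221, 0.001]
force: [-0.1, -0.6, 0.8]
width: 1.005
grasp_force: 0.0
```

Call:
move_arm --pt "-1 0 0 0 0" --pt "-1 0 0 0 0" --pt "-1 0 0 0 0" --pt "-1 0 0 0 0" --pt "-1 0 0 0 0"

```text
t: 3.07
tcp_pos: [0.5302, -0.1395, 0.02]
eef_rot: [2.219, 2.22, 0.002]
force: [-1.7, -0.3, 6.6]
width: 0.321
grasp_force: 59.1
```

Call:
move_arm --pt "-1 0 0 0 0" --pt "-1 0 0 0 0" --pt "-1 0 0 0 0" --pt "-1 0 0 -1 0" --pt "-1 0 0 -1 0"

```text
t: 3.48
tcp_pos: [0.5289, -0.139, 0.0393]
eef_rot: [-2.221, -2.221, 0.0]
force: [0.5, -1.0, -0.2]
width: 0.316
grasp_force: 59.0
```

Call:
move_arm --pt "-1 0 0 -4 0" --pt "-1 0 0 -4.1 0" --pt "-1 0 0 -4.1 0" --pt "-1 0 0 -4.1 0" --pt "-1 0 0 -4.1 0"

```text
t: 3.9
tcp_pos: [0.5284, -0.1387, 0.2458]
eef_rot: [2.221, 2.221, 0.001]
force: [0.2, -0.8, -0.8]
width: 0.314
grasp_force: 59.2
```

Call:
move_arm --pt "-1 0 0 -4 0" --pt "-1 4 -0.6 -0.5 0" --pt "-1 4 -0.6 0 0" --pt "-1 4 -0.6 0 0" --pt "-1 4 -0.6 0 0"

```text
t: 4.32
tcp_pos: [0.5043, 0.0223, 0.2892]
eef_rot: [2.222, 2.219, 0.003]
force: [-0.1, 0.2, -0.7]
width: 0.323
grasp_force: 59.2
```

Call:
move_arm --pt "-1 4 -0.6 0 0" --pt "-1 4 -0.6 0 0" --pt "-1 4 -0.6 0 0" --pt "-1 4 -0.6 0 0" --pt "-1 0 0 0 0"

```text
t: 4.73
tcp_pos: [0.479, 0.1874, 0.2888]
eef_rot: [-2.214, -2.226, -0.006]
force: [0.1, -0.7, 0.0]
width: 0.318
grasp_force: 59.2
```

Call:
move_arm --pt "-1 0 0 4 0" --pt "-1 0 0 4 0" --pt "-1 0 0 4 0" --pt "-1 0 0 4 0" --pt "-1 0 0 4 0"

```text
t: 5.15
tcp_pos: [0.4814, 0.1808, 0.0872]
eef_rot: [2.22, 2.221, 0.003]
force: [0.0, 0.0, 0.1]
width: 0.321
grasp_force: 59.2
```

Call:
move_arm --pt "-1 0 0 3 0" --pt "-1 0 0 1.6 0" --pt "-1 0 0 1 0" --pt "-1 0 0 0.5 0" --pt "-1 0 0 0 0"

```text
t: 5.57
tcp_pos: [0.4812, 0.1808, 0.0264]
eef_rot: [-2.222, -2.221, 0.0]
force: [-0.1, 0.2, -0.7]
width: 0.315
grasp_force: 59.2
```

Call:
move_arm --pt "-1 0 0 0.25 0" --pt "-1 0 0 0.1 0" --pt "-1 0 0 0 0" --pt "0.2 0 0 0 0" --pt "0.2 0 0 0 0"

```text
t: 5.98
tcp_pos: [0.4814, 0.1811, 0.0235]
eef_rot: [2.221, 2.221, 0.002]
force: [-0.4, -1.1, 0.4]
width: 0.585
grasp_force: 0.0
```

Call:
move_arm --pt "0.2 0 0 0 0" --pt "0.2 0 0 0 0" --pt "0.2 0 0 -2 0" --pt "0.2 0 0 -4 0" --pt "0.2 0 0 -4 0"

```text
t: 6.4
tcp_pos: [0.4792, 0.1806, 0.1226]
eef_rot: [-2.22, -2.22, 0.006]
force: [1.1, 0.0, 0.5]
width: 0.603
grasp_force: 0.0
```

Call:
move_arm --pt "0.2 0 0 -4 0" --pt "0.2 0 0 -4 0" --pt "0.2 0 0 -4 0" --pt "0.2 0 0 -4 0" --pt "0.2 0 0 0 0"

```text
t: 6.82
tcp_pos: [0.4852, 0.1821, 0.291]
eef_rot: [2.216, 2.216, 0.019]
force: [1.0, 0.0, 0.4]
width: 0.598
grasp_force: 0.0
```

```bash
python3 - <<'E'
from h import *
o=manip.get_obs();print(o['tcp_pos'],o['t'],o['width'])
c=manip.capture('wrist');save(c,'w2.png')
for t in ['loupe_center','tray_in','mark']: print(t,[(np.round(d['centre'],3).tolist(),round(d['p'],2)) for d in manip.landmark_of(t,c)[:3]])
# mark from earlier picture geometry w1
I=cv2.imread('pics/w1.png')
g=I.min(-1)[:120,170:415]
b=((g>150)*255).astype(np.uint8)
ls=cv2.HoughLinesP(b,1,np.pi/180,20,minLineLength=25,maxLineGap=8)
o=np.array([.529,-.072,.293])
c1=dict(c);c1['origin']=[0.5290,-0.0720,0.293];c1['rotation']=[2.871,-.001,.005]
for l in sorted([l[0] for l in ls],key=lambda l:-np.hypot(l[2]-l[0],l[3]-l[1]))[:10]:
    p=world(c1,l[0]+170,l[1],.001);q=world(c1,l[2]+170,l[3],.001);print(l+[170,0,170,0],p[:2].round(4),q[:2].round(4),np.arctan2(*(q-p)[[1,0]]).round(3))
E
```

```text
[0.48523904 0.18210073 0.29102336] 6.8167 0.598305185002322
loupe_center [([0.484, 0.184, 0.015], 0.84)]
tray_in [([0.48, 0.178, 0.002], 0.75)]
mark [([0.505, 0.005, 0.002], 0.8), ([0.483, 0.184, 0.016], 0.2)]
[324  38 405  30] [0.5339 0.0025] [0.5933 0.0086] 0.103
[325  37 405  27] [0.5346 0.0031] [0.5932 0.0106] 0.127
[178  56 243  47] [ 0.4252 -0.0086] [ 0.4742 -0.0034] 0.107
[186  53 242  46] [ 0.4314 -0.0067] [ 0.4735 -0.0027] 0.095
[179  57 232  49] [ 0.4259 -0.0093] [ 0.466  -0.0046] 0.117
[325  36 372  29] [0.5346 0.0038] [0.569  0.0089] 0.146
[358  34 405  28] [0.5588 0.0053] [0.5932 0.01  ] 0.133
[293  60 298 104] [ 0.511  -0.0128] [ 0.5143 -0.0441] -1.465
[292  60 297 104] [ 0.5103 -0.0127] [ 0.5136 -0.0441] -1.465
[210  53 241  48] [ 0.4494 -0.0071] [ 0.4727 -0.004 ] 0.131
```

Loupe stands in the tray (0.484,0.184). Now over to the canister, turning so the fingers close across it.

Call:
move_arm --pt "1 -4.1 0.6 0 0" --pt "1 -4.1 0.6 0 0" --pt "1 -4.1 0.6 0 0" --pt "1 -4.1 0.6 0 0" --pt "1 -4.1 0.6 0 0"

```text
t: 7.43
tcp_pos: [0.5095, -0.0255, 0.2804]
eef_rot: [-2.218, -2.219, 0.004]
force: [0.5, 0.5, -0.8]
width: 1.0
grasp_force: 0.0
```

Call:
move_arm --pt "1 -4.1 0.6 0 0" --pt "1 -4.1 0.6 0 0" --pt "1 -4.1 0.6 0 0" --pt "1 -4.1 0.6 0 0" --pt "1 -4.1 0.6 0 0"

```text
t: 7.85
tcp_pos: [0.5396, -0.2305, 0.28]
eef_rot: [-2.218, -2.218, 0.002]
force: [0.8, 0.2, -0.1]
width: 0.995
grasp_force: 0.0
```

Call:
move_arm --pt "1 -4.1 0.6 0 0" --pt "1 -4.1 0.6 0 0" --pt "1 0 0 0 -0.124" --pt "1 0 0 0 -0.124" --pt "1 0 0 0 -0.124"

```text
t: 8.27
tcp_pos: [0.5516, -0.3115, 0.2793]
eef_rot: [-1.764, -2.593, -0.0]
force: [-0.1, 0.3, 1.1]
width: 1.0
grasp_force: 0.0
```

Call:
move_arm --pt "1 0 0 0 -0.124" --pt "1 0 0 0 -0.124" --pt "1 0 0 0 -0.124" --pt "1 0 0 0 -0.124" --pt "1 0 0 0 -0.124"

```text
t: 8.68
tcp_pos: [0.5518, -0.3102, 0.2797]
eef_rot: [-0.886, -3.009, -0.003]
force: [0.3, 0.8, -1.0]
width: 1.001
grasp_force: 0.0
```

Call:
move_arm --pt "1 0 0 0 -0.124" --pt "1 0 0 0 -0.124" --pt "1 0 0 0 -0.124" --pt "1 0 0 0 -0.124" --pt "1 0 0 0 -0.124"

```text
t: 9.1
tcp_pos: [0.5518, -0.3102, 0.2797]
eef_rot: [0.074, -3.136, -0.005]
force: [-0.1, -0.3, -0.6]
width: 1.003
grasp_force: 0.0
```

Call:
move_arm --pt "1 0 0 2 -0.124" --pt "1 0 0 2 0" --pt "1 0 0 2 0" --pt "1 0 0 0 0" --pt "1 0 0 0 0"

```text
t: 9.52
tcp_pos: [0.5512, -0.3098, 0.2197]
eef_rot: [0.259, -3.126, -0.007]
force: [-0.0, 0.1, 0.2]
width: 1.002
grasp_force: 0.0
```

```bash
cat > can.py <<'E'
from h import *
import sys
M=np.array([.507,.002]);PM=.105
def can(n,yr):
    c=manip.capture(n);W=cloud(c);X,Y,Z=W[...,0],W[...,1],W[...,2]
    m=(X>.43)&(X<.65)&(Y>yr[0])&(Y<yr[1])&(Z>.01)&(Z<.055);P=W[m]
    # fit cylinder r=23 axis at z=.023
    from scipy.optimize import least_squares
    f=lambda q:np.hypot((P[:,:2]-q[:2])@[-np.sin(q[2]),np.cos(q[2])],P[:,2]-.023-q[3])-.023
    r=least_squares(f,[np.median(P[:,0]),np.median(P[:,1]),.12,0],loss='soft_l1',f_scale=.001).x
    u=np.array([np.cos(r[2]),np.sin(r[2])]);in_=abs(f(r))<.003;s=(P[in_][:,:2]-r[:2])@u
    a,b=np.percentile(s,[.3,99.7]);ctr=r[:2]+u*(a+b)/2
    d=ctr-M;print(n,in_.sum(),len(P),'ctr',ctr.round(4),'yaw',r[2].round(4),'dz',r[3].round(4),'len',(b-a).round(4),'| rel mark x',round(d@[np.cos(PM),np.sin(PM)],4),'y',round(d@[-np.sin(PM),np.cos(PM)],4),'yaw',round(r[2]-PM,4))
    return c
if __name__=='__main__':
    o=manip.get_obs();R=cv2.Rodrigues(o['eef_rot'])[0];print('tcp',o['tcp_pos'].round(4),'tooly yaw',round(np.arctan2(-R[0,1],R[1,1]),4),'z',R[:,2].round(3),'t',o['t'],'F',o['force'].round(1))
    y=(float(sys.argv[1]),float(sys.argv[2]))
    for n in sys.argv[3:]:
        c=can(n,y)
        print([(np.round(d['centre'],3).tolist(),round(d['p'],2)) for d in manip.landmark_of('canister_center',c)[:2]])
        save(c,n+'_%d.png'%c['shot'])
E
python3 can.py -.38 -.24 scene side wrist; ls pics
```

```text
tcp [ 0.5512 -0.3098  0.2197] tooly yaw 0.1651 z [-0.006  0.004 -1.   ] t 9.5167 F [-0.   0.1  0.2]
scene 863 1039 ctr [ 0.555  -0.3105] yaw 0.1598 dz -0.0008 len 0.1227 | rel mark x 0.015 y -0.3159 yaw 0.0548
[([0.554, -0.312, 0.021], 0.65)]
side 1645 1995 ctr [ 0.5529 -0.3133] yaw 0.1615 dz 0.0004 len 0.1212 | rel mark x 0.0126 y -0.3183 yaw 0.0565
[([0.556, -0.31, 0.021], 0.88)]
wrist 6645 6720 ctr [ 0.5536 -0.3136] yaw 0.1647 dz -0.0011 len 0.1207 | rel mark x 0.0132 y -0.3187 yaw 0.0597
[]
scene.png
scene_9.png
side.png
side_10.png
w1.png
w2.png
wrist_11.png
```

Call:
move_arm --pt "1 -0.2 -0.3 4 0" --pt "1 0 0 4 0" --pt "1 0 0 4 0" --pt "1 0 0 3 0" --pt "1 0 0 2 0"

```text
t: 10.23
tcp_pos: [0.5541, -0.3128, 0.0501]
eef_rot: [0.259, -3.128, -0.003]
force: [-0.2, -0.2, -0.1]
width: 0.994
grasp_force: 0.0
```

Call:
move_arm --pt "1 0 0 2 0" --pt "1 0 0 1.2 0" --pt "0.6 0 0 0 0" --pt "0.4 0 0 0 0" --pt "0.2 0 0 0 0"

```text
t: 10.65
tcp_pos: [0.5565, -0.3144, 0.0222]
eef_rot: [-0.259, 3.129, -0.002]
force: [1.2, 0.6, 0.6]
width: 0.61
grasp_force: 0.0
```

Call:
move_arm --pt "0.18 0 0 0 0" --pt "0.16 0 0 0 0" --pt "0.15 0 0 0 0" --pt "0.15 0 0 0 0" --pt "0.15 0 0 0 0"

```text
t: 11.07
tcp_pos: [0.5556, -0.3138, 0.0212]
eef_rot: [-0.259, 3.13, -0.001]
force: [-0.1, 0.1, 0.1]
width: 0.574
grasp_force: 0.0
```

Call:
move_arm --pt "0.15 0 0 0 -0.03" --pt "0.15 0 0 0 -0.03" --pt "0.15 0 0 0 -0.03" --pt "0.15 0 0 0 -0.03" --pt "0.15 0 0 0 -0.02"

```text
t: 11.48
tcp_pos: [0.5554, -0.3136, 0.0208]
eef_rot: [0.48, -3.105, -0.0]
force: [-0.3, -0.4, 0.4]
width: 0.571
grasp_force: 1.0
```

```bash
python3 can.py -.38 -.24 scene side wrist
```

```text
tcp [ 0.5554 -0.3136  0.0208] tooly yaw 0.3066 z [-0.  0. -1.] t 11.4833 F [-0.3 -0.4  0.4]
scene 622 926 ctr [ 0.5565 -0.3116] yaw 0.1497 dz -0.0007 len 0.1218 | rel mark x 0.0163 y -0.3171 yaw 0.0447
[([0.558, -0.311, 0.021], 0.79)]
side 1350 1963 ctr [ 0.5416 -0.3162] yaw 0.1557 dz 0.0007 len 0.0997 | rel mark x 0.001 y -0.3201 yaw 0.0507
[([0.554, -0.313, 0.025], 0.74), ([0.504, 0.0, -0.0], 0.31)]
wrist 30855 35833 ctr [ 0.5389 -0.3169] yaw 0.1617 dz -0.001 len 0.0909 | rel mark x -0.0017 y -0.3205 yaw 0.0567
[([0.549, -0.314, 0.021], 0.56)]
```

Call:
move_arm --pt "0.15 0 0 0 -0.02" --pt "0.15 0 0 0 -0.02" --pt "0.15 0 0 0 -0.02" --pt "0.15 0 0 0 0" --pt "0.15 0 0 0 0"

```text
t: 12.2
tcp_pos: [0.5554, -0.3136, 0.0208]
eef_rot: [0.571, -3.089, -0.0]
force: [0.6, 0.6, 0.7]
width: 0.573
grasp_force: 0.8
```

```bash
python3 can.py -.38 -.24 scene side wrist
```

```text
tcp [ 0.5554 -0.3136  0.0208] tooly yaw 0.3653 z [-0.  0. -1.] t 12.2 F [0.6 0.6 0.7]
scene 609 917 ctr [ 0.5562 -0.3118] yaw 0.2164 dz -0.0008 len 0.1234 | rel mark x 0.0161 y -0.3172 yaw 0.1114
[([0.556, -0.313, 0.019], 0.55)]
side 1353 1969 ctr [ 0.5409 -0.3173] yaw 0.2125 dz 0.0006 len 0.097 | rel mark x 0.0003 y -0.3211 yaw 0.1075
[([0.557, -0.312, 0.024], 0.75)]
wrist 30864 35858 ctr [ 0.5391 -0.3179] yaw 0.222 dz -0.001 len 0.091 | rel mark x -0.0016 y -0.3215 yaw 0.117
[([0.553, -0.313, 0.022], 0.78)]
```

Call:
move_arm --pt "0.2 0 0 0 0.03" --pt "0.2 0 0 0 0.04" --pt "0.24 0 0 0 0.04" --pt "0.24 0 0 0 0.038" --pt "0.24 0 0 0 0"

```text
t: 12.92
tcp_pos: [0.5553, -0.3136, 0.0207]
eef_rot: [0.338, -3.123, -0.0]
force: [-0.5, 0.2, -0.2]
width: 0.624
grasp_force: 0.0
```

Call:
move_arm --pt "0.24 0 0.2 0 0" --pt "0.24 0 0.3 0 0" --pt "0.24 0 0.4 0 0" --pt "0.24 0 0.4 0 0" --pt "0.24 0 0.4 0 0"

```text
t: 13.33
tcp_pos: [0.5515, -0.2964, 0.0207]
eef_rot: [0.341, -3.123, -0.001]
force: [-0.4, -0.2, 0.2]
width: 0.623
grasp_force: 0.1
```

Call:
move_arm --pt "0.24 0 0.4 0 0" --pt "0.24 0 0.4 0 0" --pt "0.24 0 0.4 0 0" --pt "0.24 0 0.3 0 0" --pt "0.24 0 0.2 0 0"

```text
t: 13.75
tcp_pos: [0.5479, -0.2798, 0.0207]
eef_rot: [0.341, -3.123, -0.001]
force: [-0.8, 0.3, 0.0]
width: 0.621
grasp_force: 0.0
```

```bash
python3 can.py -.35 -.21 scene side wrist
```

```text
tcp [ 0.5479 -0.2798  0.0207] tooly yaw 0.2175 z [-0.  0. -1.] t 13.75 F [-0.8  0.3  0. ]
scene 602 926 ctr [ 0.5647 -0.277 ] yaw 0.232 dz -0.0006 len 0.0917 | rel mark x 0.0281 y -0.2835 yaw 0.127
[([0.545, -0.282, 0.021], 0.86), ([0.637, 0.408, 0.038], 0.7)]
side 1294 1937 ctr [ 0.5343 -0.283 ] yaw 0.2288 dz 0.0007 len 0.0994 | rel mark x -0.0028 y -0.2863 yaw 0.1238
[([0.546, -0.279, 0.022], 0.83)]
wrist 30534 36093 ctr [ 0.5308 -0.2833] yaw 0.2263 dz -0.001 len 0.0902 | rel mark x -0.0062 y -0.2862 yaw 0.1213
[([0.546, -0.278, 0.024], 0.58)]
```

Call:
move_arm --pt "0.24 0 0.2 0 -0.012" --pt "0.24 0 0.3 0 0" --pt "0.24 0 0.4 0 0" --pt "0.24 0 0.5 0 0" --pt "0.24 0 0.5 0 0"

```text
t: 14.47
tcp_pos: [0.5435, -0.2613, 0.0208]
eef_rot: [0.359, -3.121, -0.001]
force: [0.2, 0.1, 0.1]
width: 0.618
grasp_force: 0.0
```

Call:
move_arm --pt "0.24 0 0.5 0 0" --pt "0.24 0 0.5 0 0" --pt "0.24 0 0.5 0 0" --pt "0.24 0 0.5 0 0" --pt "0.24 0 0.5 0 0"

```text
t: 14.88
tcp_pos: [0.538, -0.237, 0.0208]
eef_rot: [0.359, -3.121, -0.0]
force: [0.3, -0.9, -0.5]
width: 0.619
grasp_force: 0.1
```

Call:
move_arm --pt "0.24 0 0.5 0 0" --pt "0.24 0 0.5 0 0" --pt "0.24 0 0.5 0 0" --pt "0.24 0 0.5 0 0" --pt "0.24 0 0.5 0 0"

```text
t: 15.3
tcp_pos: [0.5323, -0.2128, 0.0208]
eef_rot: [0.359, -3.121, -0.0]
force: [0.4, -0.2, 0.5]
width: 0.621
grasp_force: 0.1
```

Call:
move_arm --pt "0.24 0 0.5 0 0" --pt "0.24 0 0.4 0 0" --pt "0.24 0 0.4 0 0" --pt "0.24 0 0.3 0 0" --pt "0.24 0 0.2 0 0"

```text
t: 15.72
tcp_pos: [0.5282, -0.1952, 0.0208]
eef_rot: [0.359, -3.121, -0.0]
force: [-0.2, 0.5, -0.4]
width: 0.618
grasp_force: 0.0
```

```bash
python3 can.py -.26 -.12 scene side wrist
```

```text
tcp [ 0.5282 -0.1952  0.0208] tooly yaw 0.2294 z [-0.  0. -1.] t 15.7167 F [-0.2  0.5 -0.4]
scene 528 1108 ctr [ 0.5797 -0.1783] yaw 0.3624 dz -0.0005 len 0.1606 | rel mark x 0.0534 y -0.1869 yaw 0.2574
[([0.53, -0.197, 0.024], 0.83), ([0.366, 0.027, 0.023], 0.64)]
side 1076 1725 ctr [ 0.5139 -0.2003] yaw 0.203 dz 0.0008 len 0.0966 | rel mark x -0.0144 y -0.2019 yaw 0.098
[([0.532, -0.195, 0.023], 0.59), ([0.633, 0.087, 0.001], 0.28)]
wrist 30397 37370 ctr [ 0.5115 -0.201 ] yaw 0.2082 dz -0.001 len 0.0895 | rel mark x -0.0168 y -0.2024 yaw 0.1032
[([0.523, -0.198, 0.024], 0.79)]
```

Call:
move_arm --pt "0.2 0 0 0 0.03" --pt "0.15 0 0 0 0.03" --pt "0.15 0 0 0 0.03" --pt "0.15 0 0 0 0.03" --pt "0.15 0 0 0 0.03"

```text
t: 16.43
tcp_pos: [0.5285, -0.196, 0.0208]
eef_rot: [-0.122, 3.139, -0.0]
force: [-0.0, 0.4, 0.2]
width: 0.574
grasp_force: 1.4
```

Call:
move_arm --pt "0.15 0 0 0 0.03" --pt "0.15 0 0 0 0.03" --pt "0.15 0 0 0 0.03" --pt "0.15 0 0 0 0.02" --pt "0.15 0 0 0 0"

```text
t: 16.85
tcp_pos: [0.5285, -0.1959, 0.0208]
eef_rot: [0.05, 3.141, -0.0]
force: [-0.7, -0.4, -0.4]
width: 0.579
grasp_force: 0.9
```

```bash
python3 can.py -.26 -.13 scene side wrist
```

```text
tcp [ 0.5285 -0.1959  0.0208] tooly yaw -0.0316 z [ 0. -0. -1.] t 16.85 F [-0.7 -0.4 -0.4]
scene 440 989 ctr [ 0.5802 -0.1802] yaw 0.3367 dz -0.0005 len 0.1568 | rel mark x 0.0537 y -0.1889 yaw 0.2317
[([0.526, -0.195, 0.023], 0.73), ([0.663, -0.102, -0.001], 0.24)]
side 1029 1634 ctr [ 0.5251 -0.1964] yaw 0.0951 dz 0.0008 len 0.1203 | rel mark x -0.0028 y -0.1992 yaw -0.0099
[([0.526, -0.194, 0.022], 0.84), ([0.481, 0.18, 0.006], 0.21)]
wrist 30833 36467 ctr [ 0.5117 -0.1982] yaw 0.1041 dz -0.001 len 0.0909 | rel mark x -0.0163 y -0.1996 yaw -0.0009
[([0.523, -0.194, 0.023], 0.85)]
```

Call:
move_arm --pt "0.2 0 0 0 -0.045" --pt "0.4 0 0 0 -0.045" --pt "1 0 0 0 -0.045" --pt "1 0 0 0 0" --pt "1 0 0 0 0"

```text
t: 17.57
tcp_pos: [0.5283, -0.1956, 0.0207]
eef_rot: [0.162, -3.137, -0.0]
force: [-0.2, -1.0, -0.2]
width: 0.998
grasp_force: 0.0
```

Call:
move_arm --pt "1 0 0 -4 0" --pt "1 0 0 -4 0" --pt "1 0 0 -4 0" --pt "1 0 0 -4 0" --pt "1 0 0 -2 0"

```text
t: 17.98
tcp_pos: [0.5302, -0.1965, 0.2058]
eef_rot: [-0.161, 3.132, -0.005]
force: [1.2, -0.6, 0.6]
width: 1.002
grasp_force: 0.0
```

Call:
move_arm --pt "1 0 1 -2 0" --pt "1 0 2 0 0" --pt "1 0 2 0 0" --pt "1 0 0 0 0" --pt "1 0 0 0 0"

```text
t: 18.4
tcp_pos: [0.5228, -0.1452, 0.2209]
eef_rot: [0.165, -3.137, 0.0]
force: [-0.1, -0.1, -0.6]
width: 1.001
grasp_force: 0.0
```

```bash
python3 can.py -.235 -.16 side wrist; ls -t pics|head -1
```

```text
tcp [ 0.5228 -0.1452  0.2209] tooly yaw 0.1049 z [-0. -0. -1.] t 18.4 F [-0.1 -0.1 -0.6]
side 1486 1775 ctr [ 0.5256 -0.1962] yaw 0.1036 dz 0.0003 len 0.121 | rel mark x -0.0023 y -0.1991 yaw -0.0014
[([0.528, -0.195, 0.022], 0.92), ([0.482, 0.18, 0.002], 0.36)]
wrist 6788 6825 ctr [ 0.5268 -0.197 ] yaw 0.1067 dz -0.0011 len 0.1204 | rel mark x -0.0012 y -0.1999 yaw 0.0017
[([0.524, -0.194, 0.025], 0.66)]
wrist_28.png
```

View pics/wrist_28.png

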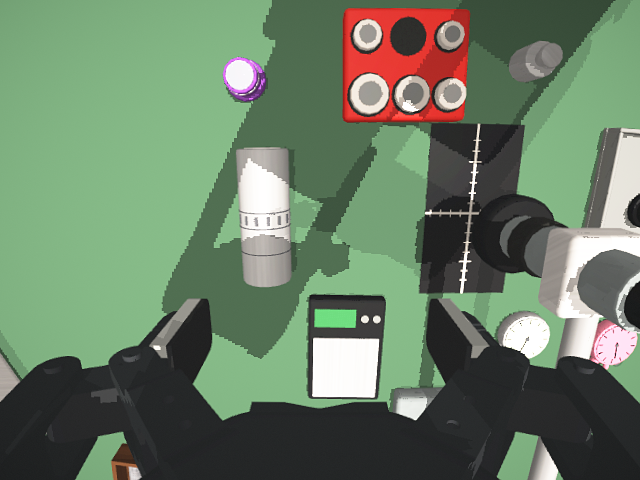

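The view shows the canister (band at px 265,220), the mat crossing at about (472,213), with the long line running (478,125)–(462,292), and the loupe-free lane clear.

```bash
python3 - <<'E'
from h import *
c=manip.capture('wrist')
A,B=[world(c,*p,.001)[:2] for p in [(478,125),(462,292)]];S,T=[world(c,*p,.001)[:2] for p in [(425,212.5),(478,213)]]
u=(B-A)/np.linalg.norm(B-A);w=T-S
k=np.linalg.solve(np.c_[B-A,-w],S-A);X=A+k[0]*(B-A)
print('A',A,'B',B,'len',np.linalg.norm(B-A),'yaw',np.arctan2(u[1],u[0]),'short',np.arctan2(-w[0],w[1]),'cross',X,'frac',k[0])
for p in [(265,214),(265,226)]: print(world(c,*p,.046))
m=np.array([.5268,-.197])-X;print('can rel',m@u,m@[-u[1],u[0]])
# better line pixels
I=c['image'][120:295,425:520].min(-1);ys,xs=np.nonzero((I>140))
k=abs(xs+425-(478-16*(ys+120-125)/167))<4;P=np.c_[xs[k]+425,ys[k]+120].astype(np.float32)
vx,vy,x0,y0=cv2.fitLine(P,cv2.DIST_HUBER,0,.01,.01).ravel()
a,b=[world(c,x0+vx/vy*(v-y0),v,.001) for v in (130,285)];print(len(P),'fit yaw',np.arctan2(*(b-a)[[1,0]]),a,b)
E
```

```text
A [ 0.42446932 -0.00836064] B [0.59070314 0.01029714] len 0.16727759480283294 yaw 0.11177038864622293 short 0.09764842279669603 cross [0.5072774  0.00093359] frac 0.49814216944273754
[ 0.52001105 -0.19360996  0.046     ]
[ 0.53045834 -0.19293232  0.046     ]
can rel -0.0026762938332663203 -0.19887602627029496
522 fit yaw 0.10493061877884048 [ 0.42886828 -0.0070964   0.001     ] [0.58291719 0.00912764 0.001     ]
```

Call:
move_arm --pt "1 0 -4 0 0" --pt "1 0 -4 0 0" --pt "1 0 -4 0 0" --pt "1 0 -3 1 0" --pt "1 0 0 4 0"

```text
t: 19.07
tcp_pos: [0.5442, -0.3055, 0.1763]
eef_rot: [-0.157, 3.125, -0.02]
force: [2.6, -1.0, -0.7]
width: 0.998
grasp_force: 0.0
```

Call:
move_arm --pt "1 0 0 4 0" --pt "1 0 0 4 0" --pt "1 0 0 3 0" --pt "1 0 0 0 0" --pt "1 0 0 0 0"

```text
t: 19.48
tcp_pos: [0.5374, -0.2949, 0.0592]
eef_rot: [0.162, -3.134, -0.004]
force: [0.6, -0.1, 0.4]
width: 0.997
grasp_force: 0.0
```

```bash
python3 - <<'E'
from h import *
o=manip.get_obs();t=o['tcp_pos'];print(t,manip.nose_length,o['width'])
X=np.array([.5073,.0009]);u=np.array([np.cos(.105),np.sin(.105)]);v=np.array([-u[1],u[0]])
print('tcp rel',(t[:2]-X)@u,(t[:2]-X)@v)
for n in ['side','scene']:
    c=manip.capture(n);W=cloud(c);D=W[...,:2]-t[:2];a=D@u;b=D@v;Z=W[...,2]
    for lo,hi in [(.02,.095),(-.095,-.02)]:
        m=(abs(a)<.03)&(b>lo)&(b<hi)&(Z>.025)&(Z<.2)
        if n=='scene' or lo<0 or 1:
            print(n,lo,m.sum(),'zmin',np.nanpercentile(Z[m],[0,1,5]) if m.any() else '')
            for z in np.arange(.04,.2,.02):
                k=m&(abs(Z-z)<.01)
                if k.sum()>3: print('  z',z.round(2),k.sum(),'b',np.percentile(b[k],[2,98]).round(3),'a',np.percentile(a[k],[2,98]).round(3))
    if n=='side': cv2.imwrite('pics/crop.png',cv2.resize(c['image'][200:440,380:640,::-1],None,fx=2.5,fy=2.5))
E
```

```text
[ 0.53742525 -0.29488757  0.05923966] 0.011 0.9970957750641373
tcp rel -0.0010413204050865078 -0.2973158805409808
side 0.02 1612 zmin [0.02506926 0.02646049 0.03336696]
  z 0.04 363 b [0.077 0.095] a [-0.028  0.029]
  z 0.06 23 b [0.042 0.049] a [-0.011  0.009]
  z 0.08 105 b [0.042 0.055] a [-0.011  0.01 ]
  z 0.1 108 b [0.042 0.066] a [-0.013  0.008]
  z 0.12 299 b [0.028 0.072] a [-0.016  0.011]
  z 0.14 226 b [0.021 0.07 ] a [-0.018  0.   ]
  z 0.16 372 b [0.022 0.067] a [-0.013  0.011]
  z 0.18 35 b [0.021 0.033] a [-0.03  -0.014]
side -0.095 1747 zmin [0.06149036 0.07022134 0.08355508]
  z 0.06 18 b [-0.054 -0.044] a [-0.012 -0.004]
  z 0.08 101 b [-0.056 -0.044] a [-0.012  0.005]
  z 0.1 115 b [-0.069 -0.042] a [-0.013  0.006]
  z 0.12 461 b [-0.074 -0.029] a [-0.017  0.014]
  z 0.14 299 b [-0.072 -0.021] a [-0.019  0.011]
  z 0.16 523 b [-0.07  -0.021] a [-0.013  0.009]
  z 0.18 130 b [-0.038 -0.021] a [-0.03   0.002]
scene 0.02 947 zmin [0.0296217  0.03509867 0.04043229]
  z 0.04 110 b [0.079 0.095] a [-0.029  0.028]
  z 0.06 6 b [0.043 0.053] a [0.004 0.012]
  z 0.08 56 b [0.043 0.057] a [-0.004  0.014]
  z 0.1 50 b [0.042 0.066] a [-0.008  0.015]
  z 0.12 197 b [0.03  0.075] a [-0.012  0.018]
  z 0.14 169 b [0.021 0.072] a [-0.009  0.022]
  z 0.16 240 b [0.022 0.069] a [-0.008  0.017]
  z 0.18 73 b [0.027 0.038] a [-0.007  0.029]
scene -0.095 543 zmin [0.06110108 0.06581021 0.07328513]
  z 0.06 15 b [-0.048 -0.041] a [-0.012  0.011]
  z 0.08 61 b [-0.055 -0.041] a [-0.01   0.013]
  z 0.1 49 b [-0.068 -0.042] a [-0.005  0.016]
  z 0.12 143 b [-0.072 -0.029] a [-0.008  0.02 ]
  z 0.14 93 b [-0.07  -0.021] a [-0.003  0.022]
  z 0.16 167 b [-0.066 -0.025] a [-0.009  0.017]
  z 0.18 9 b [-0.059 -0.024] a [0.005 0.03 ]
```

View pics/crop.png

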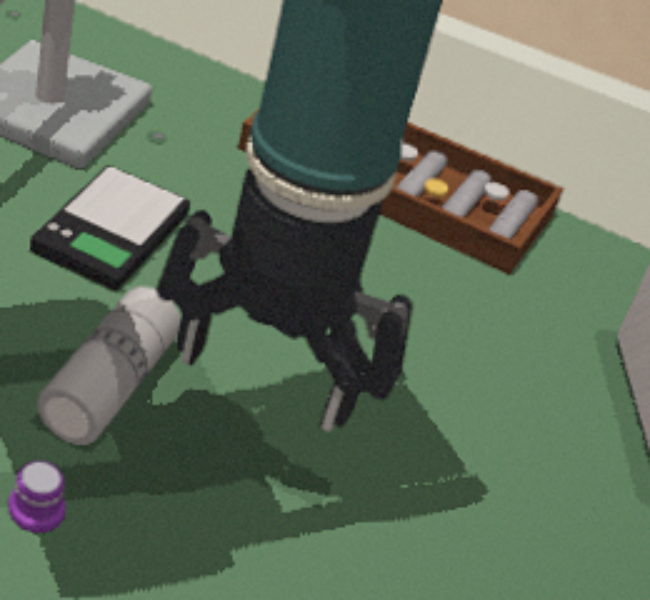

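Crop: the open fingers flare outwards above the tips (knuckles). I'll check that profile more finely before pushing with the front finger's back.

```bash
python3 - <<'E'
from h import *
o=manip.get_obs();t=o['tcp_pos']
u=np.array([np.cos(.105),np.sin(.105)]);v=np.array([-u[1],u[0]])
for n in ['side','scene']:
    c=manip.capture(n);W=cloud(c);D=W[...,:2]-t[:2];a=D@u;b=D@v;Z=W[...,2]
    m=(abs(a)<.03)&(abs(b)>.02)&(b>-.095)&(b<.076)&(Z>.055)&(Z<.14)
    for s in (1,-1):
        print(n,s,[(int(z*1000+.5),round(float(np.percentile(abs(b[k]),97)),4)) for z in np.arange(.06,.135,.005) if (k:=m&(b*s>0)&(abs(Z-z)<.003)).sum()>3])
E
```

```text
side 1 [(65, 0.0424), (70, 0.0523), (75, 0.0547), (80, 0.0551), (85, 0.0557), (90, 0.0557), (95, 0.056), (100, 0.0552), (105, 0.0559), (110, 0.0706), (115, 0.0715), (120, 0.0709), (125, 0.0709), (130, 0.0711), (135, 0.0708)]
side -1 [(70, 0.0525), (75, 0.0557), (80, 0.0564), (85, 0.0565), (90, 0.0565), (95, 0.0564), (100, 0.0564), (105, 0.0603), (110, 0.0705), (115, 0.0733), (120, 0.0736), (125, 0.0727), (130, 0.0722), (135, 0.0718)]
scene 1 [(70, 0.0511), (75, 0.0571), (80, 0.0573), (85, 0.0579), (90, 0.058), (95, 0.0571), (100, 0.0562), (105, 0.0566), (110, 0.066), (115, 0.0757), (120, 0.0758), (125, 0.0756), (130, 0.0744), (135, 0.0737)]
scene -1 [(65, 0.0459), (70, 0.0462), (75, 0.0537), (80, 0.0547), (85, 0.0532), (90, 0.0529), (95, 0.0542), (100, 0.0548), (105, 0.0622), (110, 0.0665), (115, 0.0669), (120, 0.0695), (125, 0.0699), (130, 0.0679), (135, 0.0684)]
```

Call:
move_arm --pt "1 0 0 3 0" --pt "1 0 0 1.5 0" --pt "1 0 0 0.7 0" --pt "1 0 0.8 0 0" --pt "1 0 0.6 0 0"

```text
t: 20.1
tcp_pos: [0.5379, -0.2811, 0.0099]
eef_rot: [-0.163, 3.136, -0.001]
force: [0.6, 0.1, -0.1]
width: 0.999
grasp_force: 0.0
```

Call:
move_arm --pt "1 0 0.2 0 0" --pt "1 0 0.2 0 0" --pt "1 0 0.3 0 0" --pt "1 0 0.3 0 0" --pt "1 0 0.4 0 0"

```text
t: 20.52
tcp_pos: [0.5364, -0.2675, 0.0094]
eef_rot: [-0.163, 3.136, -0.001]
force: [0.2, -0.4, -0.4]
width: 1.004
grasp_force: 0.2
```

Call:
move_arm --pt "1 0 0.4 0 0" --pt "1 0 0.4 0 0" --pt "1 0 0.4 0 0" --pt "1 0 0.3 0 0" --pt "1 0 0.2 0 0"

```text
t: 20.93
tcp_pos: [0.5338, -0.2497, 0.0086]
eef_rot: [0.164, -3.137, -0.001]
force: [0.5, -0.1, 0.4]
width: 0.998
grasp_force: 0.0
```

```bash
sed -i 's/M=.*;PM=.105/M=np.array([.5073,.0009]);PM=.105/; s/print(.tcp./d=o["tcp_pos"][:2]-M;print("rel",round(d@[np.cos(PM),np.sin(PM)],4),round(d@[-np.sin(PM),np.cos(PM)],4));&/' can.py; python3 can.py -.21 -.12 scene side wrist
```

```text
rel 0.0001 -0.252
tcp [ 0.5338 -0.2497  0.0086] tooly yaw 0.1044 z [-0.001  0.    -1.   ] t 20.9333 F [ 0.5 -0.1  0.4]
scene 888 1295 ctr [ 0.5552 -0.1641] yaw 0.1101 dz -0.0003 len 0.1864 | rel mark x 0.0304 y -0.1692 yaw 0.0051
[([0.524, -0.17, 0.02], 0.76), ([0.536, 0.443, 0.003], 0.64)]
side 1050 1631 ctr [ 0.5567 -0.1634] yaw 0.1331 dz -0.0001 len 0.1893 | rel mark x 0.0319 y -0.1686 yaw 0.0281
[([0.526, -0.167, 0.022], 0.85)]
wrist 30119 34710 ctr [ 0.5194 -0.1687] yaw 0.0732 dz -0.0012 len 0.1119 | rel mark x -0.0057 y -0.1699 yaw -0.0318
[([0.523, -0.167, 0.025], 0.97)]
```

```bash
python3 - <<'E'
s=open('can.py').read()
s=s.replace("m=(X>.43)&(X<.65)&(Y>yr[0])&(Y<yr[1])&(Z>.01)&(Z<.055)","""U=np.array([np.cos(PM),np.sin(PM)]);D=W[...,:2]-M;A=D@U;B=D@[-U[1],U[0]]
    m=(abs(A)<.07)&(B>yr[0])&(B<yr[1])&(Z>.012)&(Z<.05)""")
open('can.py','w').write(s)
E
python3 can.py -.185 -.14 scene side wrist
```

```text
rel 0.0003 -0.2529
tcp [ 0.5341 -0.2506  0.0087] tooly yaw 0.1041 z [-0. -0. -1.] t 21.2333 F [-0.3 -0.  -0.8]
scene 826 988 ctr [ 0.525  -0.1642] yaw 0.1052 dz -0.0006 len 0.1234 | rel mark x 0.0003 y -0.1661 yaw 0.0002
[([0.524, -0.165, 0.021], 0.74)]
side 790 1019 ctr [ 0.5226 -0.1672] yaw 0.1324 dz -0.0001 len 0.1211 | rel mark x -0.0024 y -0.1688 yaw 0.0274
[([0.526, -0.165, 0.021], 0.65), ([0.366, 0.025, 0.022], 0.19)]
wrist 19950 20503 ctr [ 0.519  -0.1674] yaw 0.1035 dz -0.0011 len 0.112 | rel mark x -0.006 y -0.1686 yaw -0.0015
[([0.523, -0.166, 0.019], 0.91)]
```

Call:
move_arm --pt "1 0 0.2 0 0" --pt "1 0 0.2 0 0" --pt "1 0 0.3 0 0" --pt "1 0 0.4 0 0" --pt "1 0 0.5 0 0"

```text
t: 21.95
tcp_pos: [0.5325, -0.2343, 0.0089]
eef_rot: [-0.163, 3.137, -0.0]
force: [0.1, -0.5, -0.2]
width: 0.999
grasp_force: 0.3
```

Call:
move_arm --pt "1 0 0.5 0 0" --pt "1 0 0.5 0 0" --pt "1 0 0.5 0 0" --pt "1 0 0.5 0 0" --pt "1 0 0.5 0 0"

```text
t: 22.37
tcp_pos: [0.5297, -0.209, 0.0088]
eef_rot: [0.164, -3.137, -0.0]
force: [-0.0, -1.1, -0.4]
width: 0.998
grasp_force: 0.1
```

Call:
move_arm --pt "1 0 0.5 0 0" --pt "1 0 0.5 0 0" --pt "1 0 0.5 0 0" --pt "1 0 0.5 0 0" --pt "1 0 0.4 0 0"

```text
t: 22.78
tcp_pos: [0.5271, -0.1851, 0.0087]
eef_rot: [0.164, -3.137, -0.0]
force: [-0.0, 0.1, 0.3]
width: 1.002
grasp_force: 0.0
```

Call:
move_arm --pt "1 0 0.4 0 0" --pt "1 0 0.3 0 0" --pt "1 0 0.2 0 0" --pt "1 0 0.2 0 0" --pt "1 0 0 0 0"

```text
t: 23.2
tcp_pos: [0.5261, -0.1745, 0.0087]
eef_rot: [0.164, -3.137, -0.0]
force: [-0.5, 0.4, 0.5]
width: 1.001
grasp_force: 0.0
```

```bash
python3 can.py -.12 -.055 scene side wrist; ls -t pics|head -3
```

```text
rel 0.0003 -0.1764
tcp [ 0.5261 -0.1745  0.0087] tooly yaw 0.1044 z [-0.  0. -1.] t 23.2 F [-0.5  0.4  0.5]
scene 796 975 ctr [ 0.5171 -0.0934] yaw 0.1073 dz -0.0006 len 0.123 | rel mark x -0.0002 y -0.0948 yaw 0.0023
[([0.517, -0.094, 0.02], 0.97)]
side 945 1171 ctr [ 0.5128 -0.0939] yaw 0.1057 dz 0.0003 len 0.1182 | rel mark x -0.0045 y -0.0949 yaw 0.0007
[([0.519, -0.091, 0.022], 0.59)]
wrist 30564 31089 ctr [ 0.5106 -0.0944] yaw 0.1034 dz -0.0011 len 0.1111 | rel mark x -0.0067 y -0.0951 yaw -0.0016
[([0.514, -0.095, 0.023], 0.72)]
wrist_42.png
side_41.png
scene_40.png
```

Call:
move_arm --pt "1 0 -1 0 0" --pt "1 2 0 0 0" --pt "1 2 0 0 0" --pt "1 1.4 0 0 0" --pt "1 0 0.5 0 0"

```text
t: 23.92
tcp_pos: [0.47, -0.186, 0.0085]
eef_rot: [0.161, -3.134, -0.002]
force: [-0.1, 0.3, -0.0]
width: 1.002
grasp_force: 0.0
```

Call:
move_arm --pt "1 0 0.4 0 0" --pt "1 0 0.2 0 0" --pt "1 0 0.2 0 0" --pt "1 0 0.3 0 0" --pt "1 0 0.3 0 0"

```text
t: 24.33
tcp_pos: [0.4724, -0.1714, 0.0089]
eef_rot: [-0.164, 3.137, -0.001]
force: [0.5, 0.5, -0.4]
width: 0.996
grasp_force: 0.1
```

Call:
move_arm --pt "1 0 0.3 0 0" --pt "1 0 0.3 0 0" --pt "1 0 0.3 0 0" --pt "1 0 0.3 0 0" --pt "1 0 0.3 0 0"

```text
t: 24.75
tcp_pos: [0.4699, -0.1562, 0.0088]
eef_rot: [0.164, -3.137, -0.0]
force: [0.0, -1.3, 0.1]
width: 1.0
grasp_force: 0.1
```

```bash
python3 can.py -.085 -.03 scene side wrist; ls -t pics|head -1
```

```text
rel -0.0537 -0.1523
tcp [ 0.4699 -0.1562  0.0088] tooly yaw 0.1043 z [-0.  0. -1.] t 24.75 F [ 0.  -1.3  0.1]
scene 716 863 ctr [ 0.5151 -0.0706] yaw 0.0921 dz -0.0007 len 0.122 | rel mark x 0.0003 y -0.0719 yaw -0.0129
[([0.514, -0.068, 0.025], 0.96), ([0.366, 0.023, -0.004], 0.35)]
side 209 401 ctr [ 0.5007 -0.07  ] yaw 0.1982 dz -0.0004 len 0.0993 | rel mark x -0.0139 y -0.0698 yaw 0.0932
[([0.515, -0.066, 0.025], 0.65)]
wrist 4970 8005 ctr [ 0.4821 -0.0735] yaw 0.1014 dz -0.0028 len 0.0607 | rel mark x -0.0329 y -0.0713 yaw -0.0036
[([0.511, -0.069, 0.02], 0.9)]
wrist_45.png
```

Call:
move_arm --pt "1 0 0.3 0 0" --pt "1 0 0.3 0 0" --pt "1 0 0.3 0 0" --pt "1 0 0.3 0 0" --pt "1 0 0.3 0 0"

```text
t: 25.47
tcp_pos: [0.4683, -0.1412, 0.0088]
eef_rot: [0.164, -3.137, -0.0]
force: [0.6, 0.1, 0.3]
width: 1.002
grasp_force: 0.1
```

Call:
move_arm --pt "1 0 0.3 0 0" --pt "1 0 0.3 0 0" --pt "1 0 0.3 0 0" --pt "1 0 0.2 0 0" --pt "1 0 0.2 0 0"

```text
t: 25.88
tcp_pos: [0.467, -0.1284, 0.0088]
eef_rot: [0.164, -3.137, -0.0]
force: [-0.4, 0.3, 0.1]
width: 1.001
grasp_force: 0.0
```

```bash
python3 can.py -.062 0 scene side wrist; ls -t pics|head -3
```

```text
rel -0.0537 -0.1243
tcp [ 0.467  -0.1284  0.0088] tooly yaw 0.1043 z [-0.  0. -1.] t 25.8833 F [-0.4  0.3  0.1]
scene 682 836 ctr [ 0.5127 -0.0421] yaw 0.1091 dz -0.0006 len 0.123 | rel mark x 0.0009 y -0.0434 yaw 0.0041
[([0.508, -0.044, 0.021], 0.67)]
side 195 397 ctr [ 0.4851 -0.0458] yaw 0.1085 dz -0.0004 len 0.0731 | rel mark x -0.027 y -0.0441 yaw 0.0035
[([0.511, -0.041, 0.021], 0.93)]
wrist 4989 8237 ctr [ 0.4789 -0.0483] yaw 0.0657 dz -0.0025 len 0.0599 | rel mark x -0.0334 y -0.0459 yaw -0.0393
[([0.507, -0.044, 0.023], 0.85)]
wrist_48.png
side_47.png
scene_46.png
```

Call:
move_arm --pt "1 0 0.2 0 0" --pt "1 0 0.3 0 0" --pt "1 0 0.3 0 0" --pt "1 0 0.3 0 0" --pt "1 0 0.3 0 0"

```text
t: 26.6
tcp_pos: [0.4654, -0.1144, 0.0088]
eef_rot: [0.164, -3.137, -0.0]
force: [0.3, 0.0, 0.6]
width: 0.996
grasp_force: 0.1
```

Call:
move_arm --pt "1 0 0.3 0 0" --pt "1 0 0.3 0 0" --pt "1 0 0.3 0 0" --pt "1 0 0.3 0 0" --pt "1 0 0.3 0 0"

```text
t: 27.02
tcp_pos: [0.464, -0.0995, 0.0088]
eef_rot: [0.164, -3.137, -0.0]
force: [0.9, -0.0, -0.5]
width: 1.002
grasp_force: 0.1
```

Call:
move_arm --pt "1 0 0.2 0 0" --pt "1 0 0.2 0 0" --pt "1 0 0.1 0 0" --pt "1 0 0 0 0" --pt "1 0 0 0 0"

```text
t: 27.43
tcp_pos: [0.4635, -0.0949, 0.0088]
eef_rot: [0.164, -3.137, -0.0]
force: [-0.2, -0.2, -0.2]
width: 1.0
grasp_force: 0.0
```

```bash
python3 can.py -.028 .03 scene side wrist; ls -t pics|head -3
```

```text
rel -0.0536 -0.0907
tcp [ 0.4635 -0.0949  0.0088] tooly yaw 0.1044 z [-0.  0. -1.] t 27.4333 F [-0.2 -0.2 -0.2]
scene 274 325 ctr [ 0.5329 -0.0063] yaw 0.0831 dz -0.0006 len 0.0754 | rel mark x 0.0247 y -0.0099 yaw -0.0219
[([0.508, -0.007, 0.024], 0.62)]
side 161 349 ctr [ 0.475  -0.0137] yaw 0.0577 dz -0.0006 len 0.0605 | rel mark x -0.0336 y -0.0111 yaw -0.0473
[([0.507, -0.009, 0.024], 0.75), ([0.509, 0.002, -0.003], 0.37)]
wrist 4874 7978 ctr [ 0.4753 -0.0161] yaw 0.0833 dz -0.0025 len 0.0588 | rel mark x -0.0336 y -0.0136 yaw -0.0217
[([0.506, -0.013, 0.025], 0.76)]
wrist_51.png
side_50.png
scene_49.png
```

```bash
python3 - <<'E'
from h import *
out=[]
for n in ['side','scene']:
    c=manip.capture(n);X,_=cv2.projectPoints(np.array([[[.507,.001,.02]]]),cv2.Rodrigues(cv2.Rodrigues(np.array(c['rotation'],float))[0].T)[0],-cv2.Rodrigues(np.array(c['rotation'],float))[0].T@np.array(c['origin']),c['camera_matrix'],np.array(c['D']))
    x,y=X.ravel().astype(int);print(n,x,y);out.append(cv2.resize(c['image'][y-55:y+55,x-65:x+65,::-1],None,fx=3,fy=3,interpolation=cv2.INTER_CUBIC))
cv2.imwrite('pics/both.png',np.hstack(out))
E
```

```text
side 330 299
scene 264 223
```

View pics/both.png

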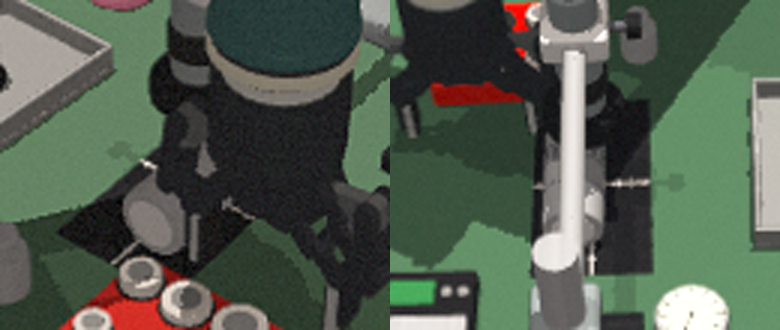

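Canister is nearly home, gripper clear of the ring light (scene crop: finger at left, ring at px 585,110 of the composite). Final few millimetres.

Call:
move_arm --pt "1 0 0.2 0 0" --pt "1 0 0.2 0 0" --pt "1 0 0.2 0 0" --pt "1 0 0.2 0 0" --pt "1 0 0.1 0 0"

```text
t: 28.25
tcp_pos: [0.4624, -0.0855, 0.0088]
eef_rot: [0.164, -3.137, -0.0]
force: [0.4, -0.6, -0.1]
width: 0.998
grasp_force: 0.0
```

Call:
move_arm --pt "1 0 0 0 0" --pt "1 0 -0.3 0 0" --pt "1 0 -2 0 0" --pt "1 0 -4 0 0" --pt "1 0 -4 0 0"

```text
t: 28.67
tcp_pos: [0.473, -0.1886, 0.0087]
eef_rot: [0.168, -3.136, -0.001]
force: [1.6, 0.2, 1.0]
width: 1.0
grasp_force: 0.0
```

Call:
move_arm --pt "1 0 -2 -3 0" --pt "1 0 0 -4 0" --pt "1 0 0 -4 0" --pt "1 -1 0 -4 0" --pt "1 -2 0 -4 0"

```text
t: 29.08
tcp_pos: [0.5019, -0.2055, 0.1981]
eef_rot: [0.161, -3.136, -0.001]
force: [1.2, -1.1, 0.4]
width: 1.003
grasp_force: 0.0
```

Call:
move_arm --pt "1 -2 0 -2 0" --pt "1 -1 1 0 0" --pt "1 0 1 0 0" --pt "1 0 0 0 0" --pt "1 0 0 0 0"

```text
t: 29.5
tcp_pos: [0.5294, -0.181, 0.2141]
eef_rot: [0.165, -3.133, -0.003]
force: [0.9, 0.6, -0.0]
width: 1.002
grasp_force: 0.0
```

```bash
python3 can.py -.028 .028 scene side wrist; ls -t pics|head -3;  python3 - <<'E'
from h import *
a=sorted(__import__('glob').glob('pics/*_*.png'),key=__import__('os').path.getmtime)[-3:]
I={p.split('/')[1].split('_')[0]:cv2.imread(p) for p in a}
f=lambda i:cv2.resize(i,None,fx=3,fy=3,interpolation=cv2.INTER_CUBIC)
cv2.imwrite('pics/end.png',np.hstack([f(I['side'][244:354,265:395]),f(I['scene'][168:278,199:329])]))
E
```

```text
rel 0.0029 -0.1832
tcp [ 0.5294 -0.181   0.2141] tooly yaw 0.1055 z [-0.005  0.002 -1.   ] t 29.5 F [ 0.9  0.6 -0. ]
scene 287 362 ctr [0.5296 0.0027] yaw 0.0241 dz 0.0001 len 0.0782 | rel mark x 0.0224 y -0.0005 yaw -0.0809
[([0.506, -0.001, 0.022], 0.96)]
side 1156 1358 ctr [5.055e-01 3.000e-04] yaw 0.0944 dz 0.0007 len 0.1226 | rel mark x -0.0019 y -0.0004 yaw -0.0106
[([0.509, 0.001, 0.023], 0.83)]
wrist 6195 6234 ctr [ 5.06e-01 -4.00e-04] yaw 0.0953 dz -0.0011 len 0.1205 | rel mark x -0.0014 y -0.0012 yaw -0.0097
[([0.501, -0.001, 0.022], 0.67)]
wrist_56.png
side_55.png
scene_54.png
```

View pics/end.png

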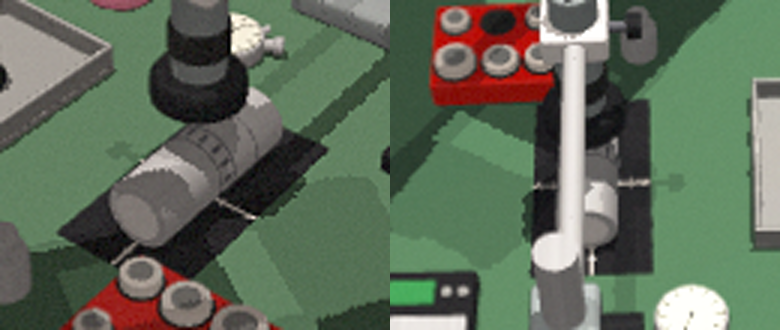

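The canister lies on the mat with its band at the crossing: offsets of about 1–2 mm and 0.01 rad. It looks square on the lines in both views, and the robot is clear. I'm handing the job in.

```bash
python3 -c "
from plant import manip
print(manip.finish_job())"
```

```text
the job is handed in; nothing more can be done
None
```

The job is handed in at about 30 s: the loupe stands in the grey tray, and the canister lies on the mat's long line, its band within about 2 mm of the crossing and about 0.01 rad off square; it was never gripped or lifted, and I saw no contact with the microscope.

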